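Load a ceramic substrate onto the slotted stage chuck with the transfer fork

ROBOT

A 6-joint arm with a two-finger parallel gripper is mounted at the origin on the work surface. World frame = base frame: x ahead of the robot, y to its left, z up, the work surface at z = 0. Lengths are in m, angles in degrees, forces in N, time in s.
With the tool pointing down it reaches from about 0.375 to 0.9 m from the base axis. Payload 3.1 kg.
Tool frame: the origin (TCP) lies between the finger pads; the fingertips stand 22 mm ahead of it and the grasp point (between the pads) lies 3 mm ahead of it (bot.tip_extent is the distance from the TCP to the fingertips, in m); y points along the fingers, z is the direction in which the jaws open and shut, and the axes are right-handed (so a half turn about y gives the same grasp; the last joint's range is limited). The gripper opens to 87 mm and grips with 3 to 60 N. Pads are 19 mm wide; open, the fingers measure 117 mm over their backs; the gripper's body (75 mm by 190 mm) begins 51 mm behind the grasp point.
Start: joints at [65.861, 30.224, 82.088, -0, 67.689, -10.227], TCP at [0.15, 0.607, 0.245] pointing down, gripper open.
Joint ranges: [-176.69, 176.69], [-43.24, 126.21], [12.49, 139.97], [-82, 262], [0, 151.66], [-163.58, 163.58]. Speed limits (degrees/s): [159.86, 159.86, 180, 180, 180, 180].

INTERFACE

Orientations are given as a 3x3 rotation matrix whose columns are the frame's x, y, z axes.
In Python, from rig import bot, eyes, models gives the robot as it stands. The module is installed in compiled form; this text tells all that it offers.
- The arm moves only by the tool arm_command, never from a script. Its arguments are lists of equal length, an entry for each row: "translation": the shift along the tool's x, y, z each as a share of 0.08 m, from -1 to 1, a list of three; "rotation": the turn, a rotation vector about the tool's x, y, z each as a share of 60 degrees, from -1 to 1, a list of three; "grip": the closure, from -1 (fully open) to 1 (shut), so that 0 is half open. In form: {"translation": [[x, y, z], ...], "rotation": [[rx, ry, rz], ...], "grip": [grip, ...]}. A call has 1 to 5 rows; each row is the pose to reach, as a shift and turn from the pose commanded when the call began, along the tool's axes at that moment; what a row does not reach only later rows make up. A row lasts 1/10 s, in which the tool goes at most 50 mm and 8.59 degrees, less where a joint would pass 70% of its speed; a pose out of reach is approached as far as the arm can. A call with a number of a shift or a turn outside -1 to 1 is refused whole. A call with a gripper value outside its range is refused whole. The fingers move at their own pace and stop on an object; the grip force is fixed at half the most. Time passes only in rows, so rows that repeat a pose let the fingers close. It gives the time, the measured TCP pose, the force and the opening at its end, in the units of the state.
- bot.read_state(): the state, without advancing time (a new reading comes with each control period).
- eyes.capture(name): name is "side" or "top" or "wrist"; returns a dict with "image" (384x512x3 uint8, blue, green, red), "mtx" (3x3 intrinsics, pixels), "rvec" (rotation vector, rad) and "tvec" (3), from world to camera coordinates, as OpenCV has them; the wrist camera has in their place "hand_eye" (4x4, takes a point from camera to tool coordinates, whose origin is the TCP and whose axes are the tool frame's). Camera axes: x right, y down, z forward; pixel columns grow to the right and rows downward; lengths in m; the calibration is good to about 2 mm. A picture is of the moment at which its call begins: read the wrist's pose just before it. There is no depth.
- bot.hand_in(): hands the job in, once; it reports no verdict.
Trained networks look in the newest picture that a camera, given by its name, has taken for a name from the list of things; names that differ only in an ending like _2 or _b are one class to them, and where a whole thing is asked for, a point or a joint stands for the part that bears it (a point fixed in the world has none). Each returns a list of dicts, best first, with "conf" (0 to 1); they miss things now and then, are a little off and sometimes report something else, mostly with a low value. They report only what shows in the picture. A call takes as long as a camera call.
- models.recognise(camera, thing): "extent" ([left, top, right, bottom] as shares, 0 to 1, of the picture: columns of its width, rows of its height, round what is visible of it).
- models.spot_point(camera, thing): "point" ([column, row] as shares, 0 to 1, of the picture: columns of its width, rows of its height: a listed point, or the origin of a listed thing).
The state is a dict: "time_s": time; "joint_positions": joint angles; "qvel": joint speeds; "tau": joint torques, N m; "position": TCP position; "tcp_rot": TCP orientation; "force": force on the tool from outside, world axes, zero at the start; "moment": the same for the moment, N m; "opening": opening from 0.0 (shut) to 1.0 (fully open).
Only numpy, scipy, OpenCV 4.12 (cv2) and the standard library are available. Lean on these libraries where they do the work, as an engineer would, in place of code of your own. Each camera call takes 0.05 s, during which the arm holds its last target. There are 200 camera calls.

TASK

The white ceramic substrate lies ready on the transfer fork. Take the fork by its grip and, without the gripper touching the substrate, lower the fork's tines into the slots between the fins of the stage's chuck so that the substrate is gently left lying flat, square and centred on the fins; then draw the empty fork out endwise and set it down gently and upright on the bench, clear of the stage. Leave the objective, the post and the screwdriver that stand and lie about them where they are.

Things in the scene. Friction and masses are not known exactly. Their poses are not given: they have to be found in the camera images.
- stage: Motorised XY stage, fixed to the bench: dark base 150 x 150 x 22 mm, a blue 132 mm square slide and a dark 120 mm one above it (top at 54 mm); black motor blocks low on its +x side (out to 120 mm from the centre) and +y side (out to 107 mm). It carries the slotted chuck, see chuck_top. Origin: centre of the base's underside, z up.
- chuck_top (a point): Chuck centre at fin-top level, 87 mm above the bench. Five dark upright fins 84 mm long (x -42 to 42 mm), 8 mm thick, 25 mm high, at y = -44, -22, 0, 22, 44 mm, stand on an aluminium plate 110 x 110 mm (slot floor, 62 mm above the bench). The four slots between are 14 mm wide, open at both ends. Axes: x along the slots, z up.
- fork: Aluminium transfer fork, about 0.22 kg, C-shaped from the side, standing on its flat underside. Four tines along its +x, 7 mm wide, 6 mm thick, at y = -33, -11, 11, 33 mm, run forward to x = 56 mm from a palm bar 10 mm high (x -76 to -52, y -39 to 39 mm). Origin: on the underside of the tines, below the centre of the substrate's place; z up.
- fork_grip (a point): Where to take the fork, near its centre of mass loaded or empty: x = -32, y = 0, z = 89 mm in its frame, same axes. A black bar 72 mm long (x -75 to -3), 14 mm wide (y), 22 mm high (z 78 to 100 mm), over the substrate, carried by an upright 10 mm thick, 22 mm wide at x = -70. Pinch the 14 mm width from above with about 40 N.
- substrate: White alumina plate 100 x 100 x 4 mm, about 0.15 kg, brittle and clean: the gripper must not touch it. It lies loose on the tines (underside 6 mm above the fork's) between tip lips and palm bar with 2 mm play each way, sideways held by friction only. Origin: centre of its underside; x and y along its edges, z up.
- objective: Bystander: steel microscope objective standing between the fork and the stage, 30 mm across, 42 mm high. Origin: centre of its underside.
- post: Bystander: dark optical post in a round foot, standing farther from the robot than the objective, 38 mm across, 85 mm high. Origin: centre of its underside.
- driver: Bystander: screwdriver 170 mm long lying flat nearer the robot, at most 30 mm high. Origin: under the middle of it.
- fork_tip (a point): Middle of the line of tine tips at lip-top height: x = 56, y = 0, z = 9 mm in the fork's frame, same axes. Each tine's last 4 mm is a lip 3 mm higher than the tine, so the lips too must be below the fin tops before the fork is drawn out. The tines may come down to the slot floor, no further.

How it is judged:
By the outcome, as a careful person would: the job done as asked, in the order asked, and still so for the second after the job is handed in, with the robot touching nothing.
It also fails if it takes over 67 s, if anything falls off the work surface, if the arm or the gripper's body presses on something with over 40 N, if the wrist force passes 120 N, or if a joint passes its speed limit or range.

## Working session

There is one attempt and no reset: what is moved stays moved. The work goes in short steps, Python scripts to look and compute and a tool call to move; the robot and the scene stay as the last step left them, time stands still between calls to the robot, and variables do not carry over. Pictures are saved under pics/ and viewed, about 8 in all and at most 12, crops included, and the job is handed in when it is done.

Besides the shell and the picture viewer there is one more tool, called after "Call:" as a command line: name --argument value ..., lists and objects as JSON in quotes. arm_command: Moves the arm, as the interface text tells. Shift numbers are shares of 0.08 m and turn numbers shares of 60 degrees, none past 1 either way. Its arguments: {"type":"object","properties":{"translation":{"type":"array"},"rotation":{"type":"array"},"grip":{"type":"array"}},"required":["translation","rotation","grip"]}

```bash
mkdir -p pics; cat > h.py <<'E'
import numpy as np, cv2
from rig import bot, eyes, models
def st():
    s=bot.read_state(); print({k:np.round(s[k],4).tolist() for k in("time_s","position","tcp_rot","force","opening")}); return s
def cam(n,save=None):
    s=bot.read_state(); c=eyes.capture(n)
    if save: cv2.imwrite('pics/'+save,c['image'])
    if n=='wrist':
        T=np.eye(4);T[:3,:3]=s['tcp_rot'];T[:3,3]=s['position']; W=T@np.array(c['hand_eye'])
        R=W[:3,:3].T; t=-R@W[:3,3]
    else:
        R=cv2.Rodrigues(np.array(c['rvec'],float))[0]; t=np.array(c['tvec'],float).ravel()
    return c['image'],np.array(c['mtx'],float),R,t
def ray(u,v,K,R,t):
    d=R.T@np.linalg.inv(K)@[u,v,1]; return -R.T@t,d
def atz(u,v,z,K,R,t):
    o,d=ray(u,v,K,R,t); return o+d*(z-o[2])/d[2]
def proj(P,K,R,t):
    return cv2.projectPoints(np.atleast_2d(np.array(P,float)),cv2.Rodrigues(R)[0],t,K,None)[0][:,0]
E
python3 - <<'E'
from h import *
st()
Z=dict(stage=0,chuck_top=.087,fork=0,fork_grip=.089,substrate=.006,objective=0,post=0,driver=0,fork_tip=.009)
ims=[]
for n in('top','side'):
    im,K,R,t=cam(n,n+'0.png'); print(n,-R.T@t,K[0,0])
    for k,z in Z.items():
        for r in models.spot_point(n,k)[:2]:
            u,v=r['point'][0]*512,r['point'][1]*384
            print(n,k,round(r['conf'],2),round(u),round(v),np.round(atz(u,v,z,K,R,t),3)[:2])
E
```

```text
{'time_s': 0.0, 'position': [0.1499, 0.606, 0.2436], 'tcp_rot': [[0.9707, -0.0009, 0.2404], [-0.2404, -0.002, 0.9707], [-0.0004, -1.0, -0.0021]], 'force': [0.1437, 0.1583, 0.3192], 'opening': 0.998}
top [0.38484838 0.01162505 0.9425424 ] 475.29386150150145
top stage 0.73 357 152 [ 0.634 -0.237]
top chuck_top 0.71 368 138 [ 0.635 -0.239]
top chuck_top 0.17 129 172 [0.61  0.212]
top fork_grip 0.59 115 177 [0.602 0.236]
top substrate 0.8 124 169 [0.639 0.239]
top objective 0.56 239 188 [0.581 0.011]
top objective 0.47 129 174 [0.628 0.232]
top post 0.84 231 123 [0.719 0.016]
top driver 0.72 278 270 [ 0.41  -0.049]
top fork_tip 0.61 125 145 [0.688 0.236]
side [ 0.23824153 -0.42232285  0.47041741] 353.61853130363943
side stage 0.64 385 271 [ 0.637 -0.234]
side chuck_top 0.81 397 235 [ 0.635 -0.236]
side fork 0.63 236 153 [0.644 0.229]
side fork 0.31 385 270 [ 0.639 -0.232]
side fork_grip 0.94 217 124 [0.605 0.241]
side substrate 0.87 232 153 [0.633 0.226]
side substrate 0.75 252 146 [0.692 0.225]
side post 0.87 314 186 [0.707 0.01 ]
side fork_tip 0.91 251 142 [0.698 0.239]
```

View pics/top0.png

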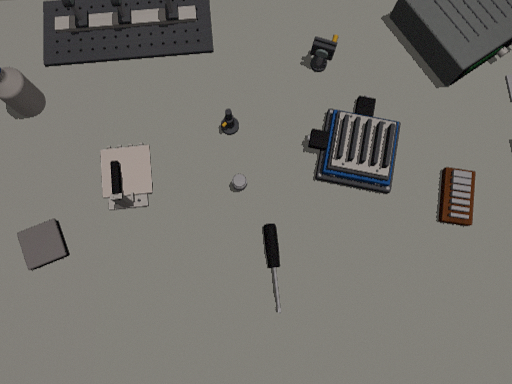

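View pics/side0.png

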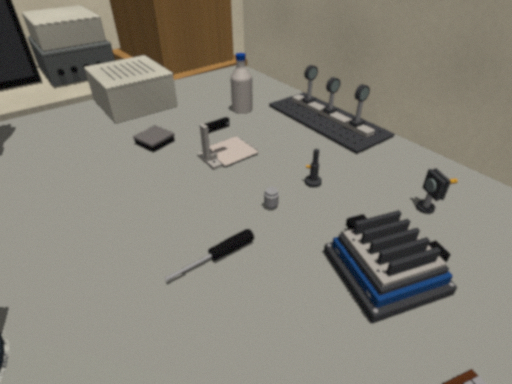

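The top view shows the fork with the substrate at about (125,172), pointing up-image (+x). The stage is at (360,150), turned a few degrees. The objective (239,181) and post (230,124) stand between them, and the driver is at (273,265). I'll go above the fork for a closer look.

Call:
arm_command --translation '[[0.47,-0.05,-0.22],[0.94,-0.1,-0.45]]' --rotation '[[0,0,0],[0,0,0]]' --grip '[-1,-1]'

```text
time_s: 1.2
position: [0.2144, 0.5536, 0.2524]
tcp_rot: [[0.971, 0.0, 0.237], [-0.237, 0.0, 0.971], [0.0, -1.0, 0.0]]
force: [0.9, 1.0, -0.3]
opening: 1.0
```

Call:
arm_command --translation '[[0.47,-0.05,-0.22],[0.94,-0.1,-0.45]]' --rotation '[[0,0,0],[0,0,0]]' --grip '[-1,-1]'

```text
time_s: 1.4
position: [0.2799, 0.4997, 0.2608]
tcp_rot: [[0.971, 0.0, 0.24], [-0.24, 0.0, 0.971], [0.0, -1.0, 0.0]]
force: [1.1, 0.2, -0.1]
opening: 0.999
```

Call:
arm_command --translation '[[0.47,-0.05,-0.22],[0.94,-0.1,-0.45]]' --rotation '[[0,0,0],[0,0,0]]' --grip '[-1,-1]'

```text
time_s: 1.6
position: [0.3444, 0.4465, 0.2689]
tcp_rot: [[0.971, 0.0, 0.24], [-0.24, 0.0, 0.971], [0.0, -1.0, 0.001]]
force: [0.3, -0.1, -0.2]
opening: 0.998
```

Call:
arm_command --translation '[[0.47,-0.05,-0.22],[0.94,-0.1,-0.45]]' --rotation '[[0,0,0],[0,0,0]]' --grip '[-1,-1]'

```text
time_s: 1.8
position: [0.4088, 0.3934, 0.2769]
tcp_rot: [[0.971, 0.0, 0.24], [-0.24, 0.0, 0.971], [0.0, -1.0, 0.001]]
force: [0.3, 0.0, 0.4]
opening: 1.0
```

Call:
arm_command --translation '[[0.47,-0.05,-0.22],[0.94,-0.1,-0.45]]' --rotation '[[0,0,0],[0,0,0]]' --grip '[-1,-1]'

```text
time_s: 2.0
position: [0.4732, 0.3404, 0.2849]
tcp_rot: [[0.971, 0.0, 0.24], [-0.24, 0.0, 0.971], [0.0, -1.0, 0.0]]
force: [0.9, 0.1, -0.3]
opening: 0.997
```

Call:
arm_command --translation '[[0.4,-0.05,-0.22],[0.8,-0.1,-0.45],[0.8,-0.1,-0.45],[0.8,-0.1,-0.45]]' --rotation '[[0,-0.1,0],[0,-0.2,0],[0,-0.28,0],[0,-0.28,0]]' --grip '[-1,-1,-1,-1]'

```text
time_s: 2.4
position: [0.5263, 0.2902, 0.2925]
tcp_rot: [[0.999, -0.0, -0.048], [0.048, 0.0, 0.999], [-0.0, -1.0, 0.0]]
force: [0.3, -0.2, 0.1]
opening: 1.0
```

```bash
python3 - <<'E'
from h import *
st()
im,K,R,t=cam('wrist','w1.png'); print(-R.T@t,K[0,0])
for k,z in dict(fork_grip=.089,substrate=.006,fork_tip=.009,fork=0).items():
    for r in models.spot_point('wrist',k)[:2]:
        u,v=r['point'][0]*512,r['point'][1]*384
        print(k,round(r['conf'],2),round(u),round(v),np.round(atz(u,v,z,K,R,t),4)[:2])
E
```

```text
{'time_s': 2.4, 'position': [0.5263, 0.2902, 0.2925], 'tcp_rot': [[0.9989, -0.0, -0.0479], [0.0479, 0.0002, 0.9989], [-0.0, -1.0, 0.0002]], 'force': [0.2947, -0.2195, 0.0554], 'opening': 1.0}
[0.45542258 0.28688309 0.43264578] 343.6991310367602
fork_grip 0.84 202 232 [0.598  0.2333]
fork_grip 0.43 41 192 [0.5618 0.0668]
substrate 0.64 211 233 [0.6336 0.2333]
fork 0.85 216 229 [0.6306 0.2389]
fork 0.39 41 193 [0.5909 0.009 ]
```

View pics/w1.png

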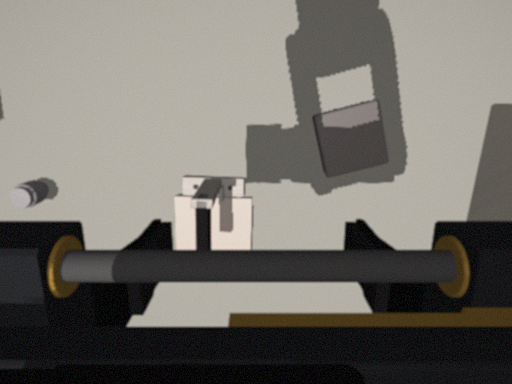

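The wrist view shows the grip (202,232), substrate and palm with the hand hiding the tips. The camera sits behind the TCP, so I'll go forward for a clear view.

Call:
arm_command --translation '[[0.5,0,-0.2],[1,0,-0.4]]' --rotation '[[0,0,0],[0,0,0]]' --grip '[-1,-1]'

```text
time_s: 2.85
position: [0.6063, 0.2646, 0.293]
tcp_rot: [[0.999, -0.0, -0.053], [0.053, 0.0, 0.999], [-0.0, -1.0, 0.0]]
force: [1.2, 0.4, -0.0]
opening: 0.997
```

Call:
arm_command --translation '[[0.5,0,-0.2],[1,0,-0.4],[1,0,-0.4],[1,0,-0.4]]' --rotation '[[0,0,0],[0,0,0],[0,0,0],[0,0,0]]' --grip '[-1,-1,-1,-1]'

```text
time_s: 3.25
position: [0.6883, 0.2355, 0.2915]
tcp_rot: [[0.999, -0.002, -0.05], [0.05, 0.0, 0.999], [-0.002, -1.0, 0.0]]
force: [-1.5, -0.3, -0.1]
opening: 1.003
```

```bash
python3 - <<'E'
from h import *
st()
im,K,R,t=cam('wrist'); np.savez('w2.npz',im=im,K=K,R=R,t=t); print(-R.T@t)
cv2.imwrite('pics/w2.png',cv2.resize(im,(768,576),interpolation=cv2.INTER_CUBIC))
for k,z in dict(fork_grip=.089,substrate=.006,fork_tip=.009,fork=0).items():
    for r in models.spot_point('wrist',k)[:2]:
        u,v=r['point'][0]*512,r['point'][1]*384
        print(k,round(r['conf'],2),round(u),round(v),np.round(atz(u,v,z,K,R,t),4)[:2])
E
```

```text
{'time_s': 3.25, 'position': [0.6883, 0.2355, 0.2915], 'tcp_rot': [[0.9988, -0.0019, -0.0496], [0.0496, 0.0001, 0.9988], [-0.0019, -1.0, 0.0002]], 'force': [-1.4618, -0.274, -0.1129], 'opening': 1.003}
[0.61770056 0.23207481 0.43172282]
fork_grip 0.93 261 80 [0.602 0.234]
substrate 0.59 259 111 [0.6331 0.2341]
fork_tip 0.63 261 157 [0.6896 0.2392]
fork 0.72 262 107 [0.6293 0.2381]
fork 0.32 88 167 [0.7141 0.0199]
```

View pics/w2.png

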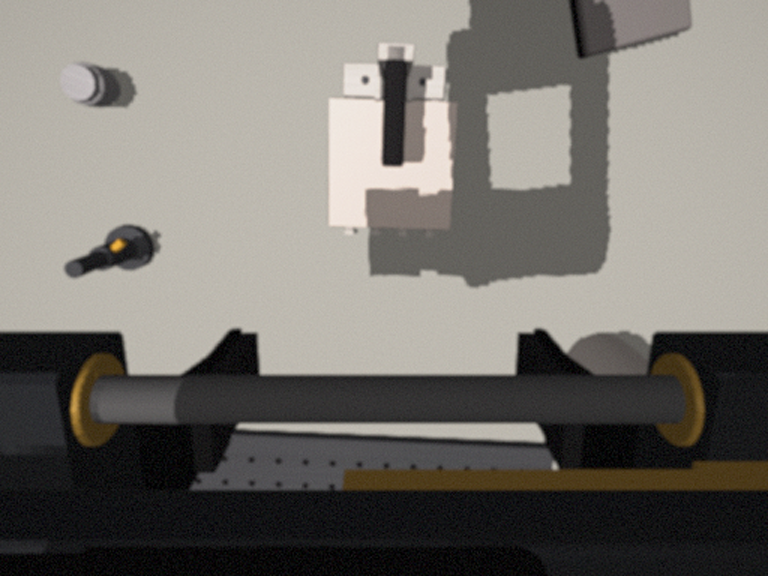

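```bash
python3 - <<'E'
from h import *
d=np.load('w2.npz'); im=d['im']
c=cv2.resize(im[20:165,205:315],None,fx=4,fy=4,interpolation=cv2.INTER_CUBIC); cv2.imwrite('pics/w2c.png',c); print(c.shape)
g=cv2.cvtColor(im,cv2.COLOR_BGR2GRAY)
# bar edges per row (subpixel)
L=[]
for r in range(48,106,3):
    row=g[r,240:290].astype(float); q=np.diff(row); 
    i=np.argmin(q[:25]); j=i+4+np.argmax(q[i+4:i+16])
    sub=lambda k:k+.5+( (abs(q[k+1])-abs(q[k-1]))/2/(2*abs(q[k])-abs(q[k+1])-abs(q[k-1])+1e-6))
    L.append((r,240+sub(i),240+sub(j)))
print(np.round(L,1).tolist())
E
```

```text
(580, 440, 3)
[[48.0, 252.9, 257.1], [51.0, 253.8, 257.4], [54.0, 241.2, 244.7], [57.0, 253.7, 264.0], [60.0, 254.3, 270.4], [63.0, 253.7, 258.7], [66.0, 255.3, 270.3], [69.0, 255.4, 269.5], [72.0, 255.4, 269.3], [75.0, 255.0, 269.4], [78.0, 255.1, 269.4], [81.0, 255.0, 268.9], [84.0, 254.7, 269.3], [87.0, 255.1, 269.1], [90.0, 255.0, 268.6], [93.0, 254.7, 268.6], [96.0, 254.8, 268.6], [99.0, 254.6, 268.5], [102.0, 254.4, 268.5], [105.0, 254.2, 268.3]]
```

View pics/w2c.png

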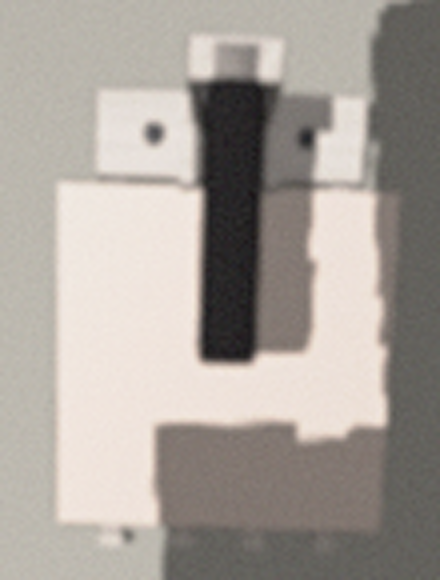

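```bash
cat >> h.py <<'E'
from scipy.optimize import least_squares
def fit(P,uv,K,R,t,x0):
    P=np.array(P,float)/1000; uv=np.array(uv,float)
    def W(p):
        c,s=np.cos(p[2]),np.sin(p[2]); return np.c_[p[0]+c*P[:,0]-s*P[:,1],p[1]+s*P[:,0]+c*P[:,1],P[:,2]]
    f=lambda p:(proj(W(p),K,R,t)-uv).ravel()
    r=least_squares(f,x0,loss='soft_l1',f_scale=1); print(np.round(r.x[:2],4),np.degrees(r.x[2]).round(2)); print(np.round(r.fun if 0 else f(r.x).reshape(-1,2),1).tolist()); return r.x
E
python3 - <<'E'
from h import *
d=np.load('w2.npz'); K,R,t=d['K'],d['R'],d['t']
print(np.round(R,3))
cr=lambda a:[((u+.5)/4-.5+205,(v+.5)/4-.5+20) for u,v in a]
print('fork');fit([(-76,-39,10),(-76,39,10),(-3,-7,100),(-3,7,100),(-75,-11,100),(-75,11,100)],cr([(97,90),(366,95),(199,361),(254,363),(190,35),(285,38)]),K,R,t,[.635,.235,.03])
print('sub');fit([(-50,-50,10),(-50,50,10),(50,-50,10),(50,50,10)],cr([(57,180),(400,192),(55,522),(381,532)]),K,R,t,[.635,.235,.03])
E
```

```text
[[-0.05   0.999 -0.   ]
 [ 0.966  0.048  0.255]
 [ 0.255  0.013 -0.967]]
fork
[0.633 0.236] 1.32
[[-0.5, -0.5], [0.6, 0.2], [-0.4, 1.0], [0.7, 0.9], [-0.7, -0.5], [0.3, -0.6]]
sub
[0.6323 0.2357] 1.09
[[-0.1, -0.1], [0.2, -0.3], [0.2, 0.2], [-0.3, 0.2]]
```

Fork fit: (0.633, 0.236), yaw about 1.2°. I'll measure the stage the same way before taking the fork.

Call:
arm_command --translation '[[0,0,-0.5],[0,0,-1]]' --rotation '[[0,0,0],[0,0,0]]' --grip '[-1,-1]'

```text
time_s: 3.7
position: [0.6914, 0.1568, 0.2931]
tcp_rot: [[0.999, 0.001, -0.055], [0.055, -0.0, 0.999], [0.001, -1.0, -0.0]]
force: [0.6, 0.4, 0.2]
opening: 1.001
```

Call:
arm_command --translation '[[0,0,-0.5],[0,0,-1]]' --rotation '[[0,0,0],[0,0,0]]' --grip '[-1,-1]'

```text
time_s: 3.9
position: [0.6957, 0.0752, 0.2932]
tcp_rot: [[0.999, 0.001, -0.052], [0.052, -0.0, 0.999], [0.001, -1.0, -0.0]]
force: [0.5, -0.1, 0.5]
opening: 0.997
```

Call:
arm_command --translation '[[0,0,-0.5],[0,0,-1]]' --rotation '[[0,0,0],[0,0,0]]' --grip '[-1,-1]'

```text
time_s: 4.1
position: [0.6998, -0.0049, 0.2933]
tcp_rot: [[0.999, 0.001, -0.052], [0.052, -0.0, 0.999], [0.001, -1.0, -0.0]]
force: [0.2, 0.3, -0.4]
opening: 1.004
```

Call:
arm_command --translation '[[0,0,-0.5],[0,0,-1]]' --rotation '[[0,0,0],[0,0,0]]' --grip '[-1,-1]'

```text
time_s: 4.3
position: [0.704, -0.0848, 0.2933]
tcp_rot: [[0.999, 0.001, -0.051], [0.051, -0.0, 0.999], [0.001, -1.0, -0.0]]
force: [1.7, -0.2, -0.6]
opening: 1.004
```

Call:
arm_command --translation '[[0,0,-0.5],[0,0,-1]]' --rotation '[[0,0,0],[0,0,0]]' --grip '[-1,-1]'

```text
time_s: 4.5
position: [0.7082, -0.1646, 0.2933]
tcp_rot: [[0.999, 0.001, -0.051], [0.051, -0.0, 0.999], [0.001, -1.0, -0.0]]
force: [0.3, 0.8, 0.1]
opening: 1.001
```

Call:
arm_command --translation '[[0,0,-0.5],[0,0,-0.9],[0,0,-0.9],[0,0,-0.9],[0,0,-0.9]]' --rotation '[[0,0,0],[0,0,0],[0,0,0],[0,0,0],[0,0,0]]' --grip '[-1,-1,-1,-1,-1]'

```text
time_s: 5.0
position: [0.7121, -0.2342, 0.2929]
tcp_rot: [[0.999, -0.0, -0.052], [0.052, 0.001, 0.999], [-0.0, -1.0, 0.001]]
force: [-0.0, 0.5, 0.2]
opening: 1.003
```

```bash
python3 - <<'E'
from h import *
st()
im,K,R,t=cam('wrist'); np.savez('w3.npz',im=im,K=K,R=R,t=t); print(-R.T@t)
for k,z in dict(stage=0,chuck_top=.087).items():
    for r in models.spot_point('wrist',k)[:2]:
        u,v=r['point'][0]*512,r['point'][1]*384
        print(k,round(r['conf'],2),round(u),round(v),np.round(atz(u,v,z,K,R,t),4)[:2])
u,v=[int(a) for a in proj([.633,-.237,.087],K,R,t)[0]]
v0=max(v-75,0);u0=u-95; print(u0,v0)
c=np.clip(im[v0:v0+150,u0:u0+190].astype(float)*1.8,0,255).astype('uint8')
cv2.imwrite('pics/w3c.png',cv2.resize(c,None,fx=4,fy=4,interpolation=cv2.INTER_CUBIC))
E
```

```text
{'time_s': 5.0, 'position': [0.7121, -0.2342, 0.2929], 'tcp_rot': [[0.9987, -0.0001, -0.0519], [0.0519, 0.0008, 0.9987], [-0.0001, -1.0, 0.0008]], 'force': [-0.0443, 0.5442, 0.1718], 'opening': 1.0027}
[ 0.64128219 -0.23788992  0.43299096]
chuck_top 0.69 259 87 [ 0.6324 -0.237 ]
164 12
```

View pics/w3c.png

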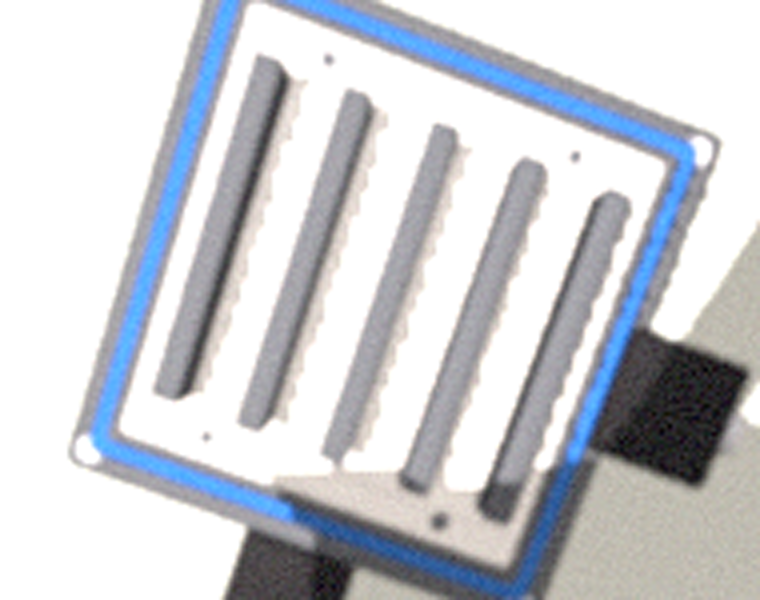

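```bash
python3 - <<'E'
from h import *
d=np.load('w3.npz'); K,R,t,im=d['K'],d['R'],d['t'],d['im']
cr=lambda a:[((u+.5)/4-.5+164,(v+.5)/4-.5+12) for u,v in a]
P=[(x,y,87) for y in(-44,-22,0,22,44) for x in(-42,42)]
p=fit(P,cr([(266,60),(170,394),(356,94),(254,425),(444,128),(338,456),(531,163),(417,487),(615,197),(497,515)]),K,R,t,[.633,-.237,-.2])
# overlay of fitted model
def W(P,p):
    P=np.array(P,float)/1000;c,s=np.cos(p[2]),np.sin(p[2]); return np.c_[p[0]+c*P[:,0]-s*P[:,1],p[1]+s*P[:,0]+c*P[:,1],P[:,2]]
c=cv2.resize(np.clip(im[12:162,164:354]*1.8,0,255).astype('uint8'),None,fx=4,fy=4,interpolation=cv2.INTER_CUBIC)
def poly(Q,col):
    q=(proj(W(Q,p),K,R,t)-[164,12]+.5)*4-.5; cv2.polylines(c,[np.int32(q.round())],True,col,1)
for y in(-44,-22,0,22,44): poly([(-42,y-4,87),(42,y-4,87),(42,y+4,87),(-42,y+4,87)],(0,0,255))
poly([(-66,-66,38.),(66,-66,38),(66,66,38),(-66,66,38)],(0,255,255))
poly([(-55,-55,62),(55,-55,62),(55,55,62),(-55,55,62)],(0,255,0))
poly([(-75,-75,22),(75,-75,22),(75,75,22),(-75,75,22)],(255,0,255))
cv2.imwrite('pics/w3o.png',c)
E
```

```text
[ 0.6317 -0.2357] -15.85
[[0.2, -0.9], [-1.7, 3.4], [0.2, -1.0], [-1.4, 3.0], [0.5, -1.3], [-1.3, 2.5], [0.7, -2.0], [-0.2, 2.0], [1.5, -2.4], [0.4, 2.1]]
```

View pics/w3o.png

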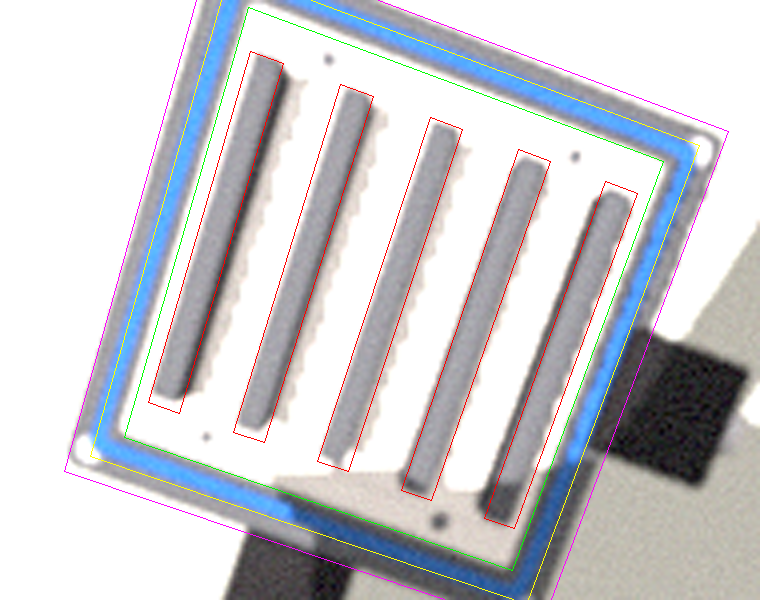

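```bash
python3 - <<'E'
from h import *
d=np.load('w3.npz'); K,R,t=d['K'],d['R'],d['t']
cr=lambda a:[((u+.5)/4-.5+164,(v+.5)/4-.5+12) for u,v in a]
for L in (40,39):
    fit([(x,y,87) for y in(-44,-22,0,22,44) for x in(-L,L)],cr([(266,60),(170,394),(356,94),(254,425),(444,128),(338,456),(531,163),(417,487),(615,197),(497,515)]),K,R,t,[.633,-.237,-.2])
# network on all cams for fork/stage agreement
for n in('top','side'):
    im,K,R,t=cam(n)
    for k,z in dict(chuck_top=.087,fork_grip=.089).items():
        for r in models.spot_point(n,k)[:1]:
            print(n,k,r['conf'],np.round(atz(r['point'][0]*512,r['point'][1]*384,z,K,R,t),4)[:2])
    if n=='top': np.savez('t1.npz',im=im,K=K,R=R,t=t)
E
```

```text
[ 0.6311 -0.2357] -16.37
[[0.1, 0.4], [-1.3, 0.3], [0.0, 0.4], [-1.0, 0.1], [0.2, 0.3], [-0.9, -0.1], [0.4, -0.2], [0.1, -0.5], [1.0, -0.5], [0.8, -0.2]]
[ 0.631  -0.2355] -16.2
[[-0.3, 1.4], [-0.8, -0.6], [-0.3, 1.4], [-0.5, -0.8], [-0.1, 1.2], [-0.4, -1.2], [0.1, 0.7], [0.8, -1.6], [0.7, 0.3], [1.4, -1.3]]
side chuck_top 0.62 [ 0.6322 -0.2348]
side fork_grip 0.78 [0.6105 0.2425]
```

Stage: (0.631, -0.2357), yaw about -16.3°. Now back to the fork and down to its grip.

Call:
arm_command --translation '[[-0.09,0,0.5],[-0.18,0,0.99]]' --rotation '[[0,0,0],[0,0,0]]' --grip '[-1,-1]'

```text
time_s: 5.65
position: [0.6936, -0.158, 0.292]
tcp_rot: [[0.999, 0.0, -0.048], [0.048, 0.0, 0.999], [0.0, -1.0, 0.0]]
force: [1.3, -0.0, -0.6]
opening: 1.001
```

Call:
arm_command --translation '[[-0.09,0,0.5],[-0.18,0,0.99]]' --rotation '[[0,0,0],[0,0,0]]' --grip '[-1,-1]'

```text
time_s: 5.85
position: [0.675, -0.078, 0.2926]
tcp_rot: [[0.999, 0.0, -0.05], [0.05, 0.0, 0.999], [0.0, -1.0, 0.0]]
force: [0.4, 0.5, -0.7]
opening: 1.0
```

Call:
arm_command --translation '[[-0.09,0,0.5],[-0.18,0,0.99]]' --rotation '[[0,0,0],[0,0,0]]' --grip '[-1,-1]'

```text
time_s: 6.05
position: [0.6566, 0.0006, 0.2927]
tcp_rot: [[0.999, 0.0, -0.05], [0.05, 0.0, 0.999], [0.0, -1.0, 0.0]]
force: [0.1, -0.0, -0.1]
opening: 0.994
```

Call:
arm_command --translation '[[-0.09,0,0.5],[-0.18,0,0.99]]' --rotation '[[0,0,0],[0,0,0]]' --grip '[-1,-1]'

```text
time_s: 6.25
position: [0.6382, 0.079, 0.2928]
tcp_rot: [[0.999, 0.0, -0.05], [0.05, 0.0, 0.999], [0.0, -1.0, 0.0]]
force: [-0.5, 1.0, 0.1]
opening: 1.0
```

Call:
arm_command --translation '[[-0.09,0,0.5],[-0.18,0,0.99]]' --rotation '[[0,0,0],[0,0,0]]' --grip '[-1,-1]'

```text
time_s: 6.45
position: [0.6199, 0.1574, 0.2928]
tcp_rot: [[0.999, 0.0, -0.05], [0.05, 0.0, 0.999], [0.0, -1.0, 0.0]]
force: [-0.2, 0.2, 0.4]
opening: 0.998
```

Call:
arm_command --translation '[[-0.09,0,0.5],[-0.18,0,0.99],[-0.18,0,0.99],[-0.18,0,0.99]]' --rotation '[[0,0,0],[0,0.03,0],[0,0.03,0],[0,0.03,0]]' --grip '[-1,-1,-1,-1]'

```text
time_s: 6.85
position: [0.6017, 0.2351, 0.2927]
tcp_rot: [[1.0, 0.0, -0.022], [0.022, -0.001, 1.0], [0.0, -1.0, -0.001]]
force: [0.0, -1.0, 0.5]
opening: 0.998
```

Call:
arm_command --translation '[[0,0.4,0],[0,0.8,0],[0,1,0],[0,1,0]]' --rotation '[[0,0,0],[0,0,0],[0,0,0],[0,0,0]]' --grip '[-1,-1,-1,-1]'

```text
time_s: 7.25
position: [0.6007, 0.2321, 0.2095]
tcp_rot: [[1.0, -0.006, -0.017], [0.017, -0.002, 1.0], [-0.006, -1.0, -0.002]]
force: [-0.1, -0.2, 0.7]
opening: 0.998
```

```bash
python3 - <<'E'
from h import *
s=st(); Rr=np.array(s['tcp_rot']); print(Rr.T@(np.array([.601,.2353,.092])-s['position'])/.08)
E
```

```text
{'time_s': 7.25, 'position': [0.6007, 0.2321, 0.2095], 'tcp_rot': [[0.9998, -0.0063, -0.017], [0.017, -0.0018, 0.9999], [-0.0063, -1.0, -0.0017]], 'force': [-0.0711, -0.1891, 0.6618], 'opening': 0.9983}
[0.01417745 1.46868313 0.04296053]
```

Call:
arm_command --translation '[[0,0.4,0.0],[0,0.8,0],[0,1,0],[0,1,0],[0,1,0]]' --rotation '[[0,0,0],[0,0,0],[0,0,0],[0,0,0],[0,0,0]]' --grip '[-1,-1,-1,-1,-1]'

```text
time_s: 7.75
position: [0.6033, 0.2336, 0.1338]
tcp_rot: [[1.0, 0.002, -0.018], [0.018, 0.0, 1.0], [0.002, -1.0, 0.0]]
force: [0.5, 0.2, 0.1]
opening: 1.001
```

```bash
python3 - <<'E'
from h import *
s=st(); Rr=np.array(s['tcp_rot']); print(Rr.T@(np.array([.601,.2353,.092])-s['position'])/.08)
E
```

```text
{'time_s': 7.75, 'position': [0.6033, 0.2336, 0.1338], 'tcp_rot': [[0.9998, 0.0021, -0.0181], [0.0181, 0.0003, 0.9998], [0.0021, -1.0, 0.0002]], 'force': [0.5159, 0.2125, 0.1296], 'opening': 1.0009}
[-0.02982933  0.52231744  0.02150783]
```

Call:
arm_command --translation '[[-0.02,0.2,0.02],[-0.02,0.4,0.02],[-0.02,0.51,0.02],[-0.02,0.51,0.02],[-0.02,0.51,0.02]]' --rotation '[[0,0,0],[0,0,0],[0,0,0],[0,0,0],[0,0,0]]' --grip '[-1,-1,-1,0.3,0.3]'

```text
time_s: 8.25
position: [0.6013, 0.2358, 0.0929]
tcp_rot: [[1.0, 0.002, -0.019], [0.019, 0.0, 1.0], [0.002, -1.0, 0.0]]
force: [-0.8, -0.7, -0.2]
opening: 0.889
```

```bash
python3 - <<'E'
from h import *
s=st()
im,K,R,t=cam('wrist','w4.png')
E
```

```text
{'time_s': 8.25, 'position': [0.6013, 0.2358, 0.0929], 'tcp_rot': [[0.9998, 0.002, -0.0188], [0.0188, 0.0003, 0.9998], [0.002, -1.0, 0.0003]], 'force': [-0.8464, -0.6973, -0.2308], 'opening': 0.8894}
```

View pics/w4.png

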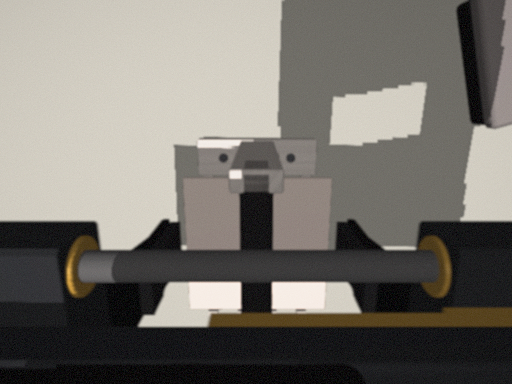

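Picture w4 shows the bar at columns 241–272, midway between the fingers, with the substrate untouched. Closing.

Call:
arm_command --translation '[[0,0,0],[0,0,0],[0,0,0],[0,0,0],[0,0,0]]' --rotation '[[0,0,0],[0,0,0],[0,0,0],[0,0,0],[0,0,0]]' --grip '[1,1,1,1,1]'

```text
time_s: 8.8
position: [0.6003, 0.2358, 0.0918]
tcp_rot: [[1.0, 0.0, -0.019], [0.019, -0.0, 1.0], [0.0, -1.0, -0.0]]
force: [0.7, -1.1, 0.4]
opening: 0.399
```

Call:
arm_command --translation '[[0,0,0],[0,0,0],[0,0,0],[0,0,0],[0,0,0]]' --rotation '[[0,0,0],[0,0,0],[0,0,0],[0,0,0],[0,0,0]]' --grip '[1,1,1,1,1]'

```text
time_s: 9.3
position: [0.6002, 0.2355, 0.0916]
tcp_rot: [[1.0, -0.0, -0.019], [0.019, -0.0, 1.0], [-0.0, -1.0, -0.0]]
force: [-0.4, -0.7, -0.2]
opening: 0.157
```

Call:
arm_command --translation '[[0,0,0],[0,0,0],[0,0,0],[0,0,0],[0,0,0]]' --rotation '[[0,0,0],[0,0,0],[0,0,0],[0,0,0],[0,0,0]]' --grip '[1,1,1,1,1]'

```text
time_s: 9.8
position: [0.6002, 0.2357, 0.0917]
tcp_rot: [[1.0, -0.0, -0.019], [0.019, -0.0, 1.0], [-0.0, -1.0, -0.0]]
force: [-0.4, -1.9, -0.7]
opening: 0.158
```

Call:
arm_command --translation '[[0,-0.02,0],[0,-0.06,0],[0,-0.14,0],[0,-0.25,0],[0,-0.38,0]]' --rotation '[[0,0,0],[0,0,0],[0,0,0],[0,0,0],[0,0,0]]' --grip '[1,1,1,1,1]'

```text
time_s: 10.3
position: [0.6002, 0.2359, 0.1228]
tcp_rot: [[1.0, -0.0, -0.019], [0.019, 0.0, 1.0], [-0.0, -1.0, 0.0]]
force: [0.5, -0.5, -3.9]
opening: 0.154
```

Call:
arm_command --translation '[[0,-0.12,0],[0,-0.24,0],[0,-0.36,0],[0,-0.48,0],[0,-0.6,0]]' --rotation '[[0,0,0],[0,0,0],[0,0,0],[0,0,0],[0,0,0]]' --grip '[1,1,1,1,1]'

```text
time_s: 10.8
position: [0.6003, 0.2358, 0.1711]
tcp_rot: [[1.0, 0.0, -0.019], [0.019, 0.0, 1.0], [0.0, -1.0, 0.0]]
force: [0.4, 0.2, -3.0]
opening: 0.161
```

Call:
arm_command --translation '[[0,-0.12,0],[0,-0.24,0],[0,-0.36,0],[0,-0.45,0],[0,-0.5,0]]' --rotation '[[0,0,0],[0,0,0],[0,0,0],[0,0,0],[0,0,0]]' --grip '[1,1,1,1,1]'

```text
time_s: 11.3
position: [0.6007, 0.2358, 0.2112]
tcp_rot: [[1.0, 0.001, -0.019], [0.019, 0.0, 1.0], [0.001, -1.0, 0.0]]
force: [0.3, 0.6, -3.7]
opening: 0.157
```

```bash
python3 - <<'E'
from h import *
s=st()
im,K,R,t=cam('wrist','w5.png'); np.savez('w5.npz',im=im,K=K,R=R,t=t)
E
```

```text
{'time_s': 11.3, 'position': [0.6007, 0.2358, 0.2112], 'tcp_rot': [[0.9998, 0.0013, -0.019], [0.019, 0.0003, 0.9998], [0.0013, -1.0, 0.0002]], 'force': [0.3383, 0.5802, -3.6737], 'opening': 0.157}
```

View pics/w5.png

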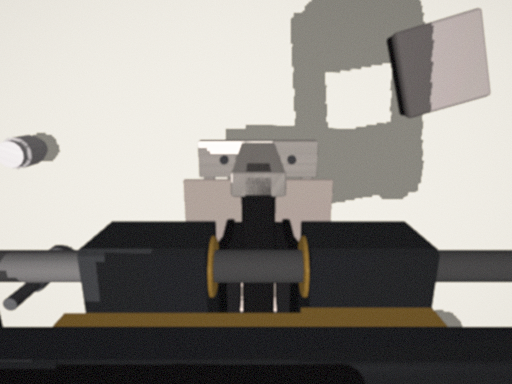

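The picture shows the fork held level with substrate in place (columns 184–332), and the load reads 3.7 N. Carrying across.

Call:
arm_command --translation '[[0,0,-0.03],[0,0,-0.09],[0,0,-0.19],[0,0,-0.33],[-0.01,0,-0.5]]' --rotation '[[0,0,0],[0,0,0],[0,0,0],[0,0,0],[0,0,0]]' --grip '[1,1,1,1,1]'

```text
time_s: 11.85
position: [0.6003, 0.1947, 0.2099]
tcp_rot: [[1.0, -0.0, -0.019], [0.019, -0.0, 1.0], [-0.0, -1.0, -0.0]]
force: [0.4, 0.3, -3.5]
opening: 0.157
```

Call:
arm_command --translation '[[0,0,-0.2],[-0.01,0,-0.4],[-0.01,0,-0.6],[-0.02,0,-0.8],[-0.02,0,-1]]' --rotation '[[0,0,0],[0,0,0],[0,0,0],[0,0,0],[0,0,0]]' --grip '[1,1,1,1,1]'

```text
time_s: 12.35
position: [0.6001, 0.1141, 0.2102]
tcp_rot: [[1.0, -0.0, -0.019], [0.019, -0.0, 1.0], [-0.0, -1.0, -0.0]]
force: [0.2, -1.0, -4.1]
opening: 0.158
```

Call:
arm_command --translation '[[0,0,-0.2],[-0.01,0,-0.4],[-0.01,0,-0.6],[-0.02,0,-0.8],[-0.02,0,-1]]' --rotation '[[0,0,0],[0,0,0],[0,0,0],[0,0,0],[0,0,0]]' --grip '[1,1,1,1,1]'

```text
time_s: 12.85
position: [0.6, 0.0344, 0.2102]
tcp_rot: [[1.0, -0.0, -0.019], [0.019, 0.0, 1.0], [-0.0, -1.0, 0.0]]
force: [0.6, 0.4, -3.9]
opening: 0.151
```

Call:
arm_command --translation '[[0,0,-0.2],[-0.01,0,-0.4],[-0.01,0,-0.6],[-0.02,0,-0.8],[-0.02,0,-1]]' --rotation '[[0,0,0],[0,0,0],[0,0,0],[0,0,0],[0,0,0]]' --grip '[1,1,1,1,1]'

```text
time_s: 13.35
position: [0.5999, -0.0456, 0.2101]
tcp_rot: [[1.0, -0.0, -0.019], [0.019, 0.0, 1.0], [-0.0, -1.0, 0.0]]
force: [0.0, 0.6, -3.4]
opening: 0.158
```

Call:
arm_command --translation '[[0,0,-0.2],[-0.01,0,-0.4],[-0.01,0,-0.6],[-0.02,0,-0.8],[-0.02,0,-1]]' --rotation '[[0,0,0],[0,0,0],[0,0,0],[0,0,0],[0,0,0]]' --grip '[1,1,1,1,1]'

```text
time_s: 13.85
position: [0.5998, -0.1256, 0.2101]
tcp_rot: [[1.0, -0.0, -0.019], [0.019, 0.0, 1.0], [-0.0, -1.0, 0.0]]
force: [0.2, -0.3, -3.5]
opening: 0.157
```

Call:
arm_command --translation '[[0,0,-0.17],[-0.01,0,-0.34],[-0.01,0,-0.5],[-0.02,0,-0.65],[-0.02,0,-0.78]]' --rotation '[[0,0,0],[0,0,0],[0,0,0],[0,0,0],[0,0,0]]' --grip '[1,1,1,1,1]'

```text
time_s: 14.35
position: [0.5995, -0.1877, 0.2101]
tcp_rot: [[1.0, -0.0, -0.019], [0.019, 0.0, 1.0], [-0.0, -1.0, 0.0]]
force: [0.0, 0.7, -4.0]
opening: 0.164
```

Call:
arm_command --translation '[[0,0,-0.14],[0,0,-0.26],[0,0,-0.36],[0,0,-0.44],[0,0,-0.5]]' --rotation '[[0,0,0],[0,0.01,0],[0,0.03,0],[0,0.06,0],[0,0.1,0]]' --grip '[1,1,1,1,1]'

```text
time_s: 14.85
position: [0.6003, -0.2272, 0.2101]
tcp_rot: [[0.996, 0.0, 0.089], [-0.089, 0.0, 0.996], [-0.0, -1.0, 0.0]]
force: [0.3, -0.2, -3.7]
opening: 0.161
```

Call:
arm_command --translation '[[0,0,0],[0,0,0],[0,0,0],[0,0,0],[0,0,0]]' --rotation '[[0,0.05,0],[0,0.1,0],[0,0.14,0],[0,0.17,0],[0,0.19,0]]' --grip '[1,1,1,1,1]'

```text
time_s: 15.35
position: [0.6003, -0.2266, 0.2101]
tcp_rot: [[0.959, -0.0, 0.283], [-0.283, 0.0, 0.959], [-0.0, -1.0, 0.0]]
force: [-0.5, 0.8, -3.3]
opening: 0.158
```

```bash
python3 - <<'E'
from h import *
s=st(); Rr=np.array(s['tcp_rot']); print('yaw',np.degrees(np.arctan2(Rr[1,0],Rr[0,0])), Rr.T@(np.array([.6002,-.2267,s['position'][2]])-s['position'])/.08)
d=np.load('w5.npz');K,R,t=d['K'],d['R'],d['t']
s5=np.array([.6007,.2358,.2112]);R5=np.array([[.9998,.0013,-.019],[.019,.0003,.9998],[.0013,-1,.0002]])
for u,v,z in[(199,141,.1295),(317,141,.1295),(184,179,.1295),(332,179,.1295)]: print(np.round(R5.T@(atz(u,v,z,K,R,t)-s5)*1000,1))
im,K,R,t=cam('wrist'); np.savez('w6.npz',im=im,K=K,R=R,t=t)
c=cv2.resize(np.clip(im[60:260,130:390]*1.5,0,255).astype('uint8'),None,fx=3,fy=3,interpolation=cv2.INTER_CUBIC)
cv2.imwrite('pics/w6c.png',c)
E
```

```text
{'time_s': 15.35, 'position': [0.6003, -0.2266, 0.2101], 'tcp_rot': [[0.9592, -0.0001, 0.2826], [-0.2826, 0.0002, 0.9592], [-0.0002, -1.0, 0.0002]], 'force': [-0.4652, 0.8363, -3.3116], 'opening': 0.158}
yaw -16.41401239917653 [-1.02876279e-03 -8.47753865e-08 -1.38515325e-03]
[-43.3  81.6 -37.9]
[-43.3  81.7  38.1]
[-18.1  81.7 -48.9]
[-18.2  81.7  49.2]
```

View pics/w6c.png

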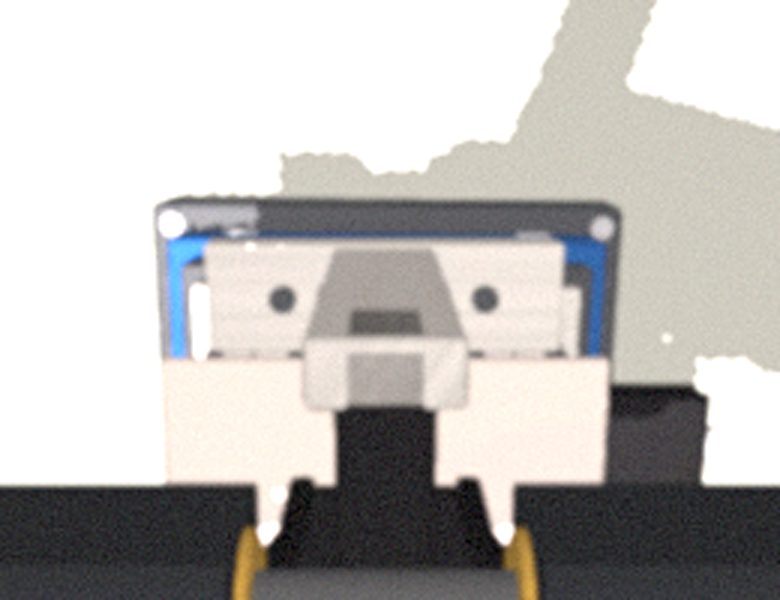

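```bash
python3 - <<'E'
from h import *
d=np.load('w6.npz');K,R,t=d['K'],d['R'],d['t']
s=st();p=np.array(s['position']);Rr=np.array(s['tcp_rot'])
for u,v,z in[(157,215,.022),(621,213,.022),(172,224,.022),(602,224,.022),(190,300,.062),(582,300,.062),(207,241,.1285),(563,241,.1285),(162,358,.1285),(608,358,.1285)]:
    print(u,np.round(Rr.T@(atz((u+.5)/3-.5+130,(v+.5)/3-.5+60,z,K,R,t)-p)*1000,1))
E
```

```text
{'time_s': 15.4, 'position': [0.6003, -0.2266, 0.2101], 'tcp_rot': [[0.9592, -0.0001, 0.2829], [-0.2829, 0.0002, 0.9592], [-0.0001, -1.0, 0.0002]], 'force': [-0.0423, -0.2575, -4.2971], 'opening': 0.161}
157 [-39.1 188.1 -72.1]
621 [-39.8 188.1  74.3]
172 [-36.3 188.1 -67.5]
602 [-36.4 188.1  68.5]
190 [-19.1 148.1 -55.4]
582 [-19.2 148.1  55.6]
207 [-43.9  81.6 -38.4]
563 [-44.   81.6  38. ]
162 [-18.1  81.6 -49.4]
608 [-18.2  81.6  49.1]
```

Call:
arm_command --translation '[[0,0.03,0.005],[0,0.08,0.005],[0,0.15,0.005],[0,0.22,0.005],[0,0.28,0.005]]' --rotation '[[0,0,0],[0,0,0],[0,0,0],[0,0,0],[0,0,0]]' --grip '[1,1,1,1,1]'

```text
time_s: 15.9
position: [0.6002, -0.2262, 0.1869]
tcp_rot: [[0.96, -0.001, 0.281], [-0.281, 0.0, 0.96], [-0.001, -1.0, 0.0]]
force: [-1.3, -0.2, -3.4]
opening: 0.155
```

Call:
arm_command --translation '[[0,0.04,0],[0,0.08,0],[0,0.11,0],[0,0.14,0],[0,0.16,0]]' --rotation '[[0,0,0],[0,0,0],[0,0,0],[0,0,0],[0,0,0]]' --grip '[1,1,1,1,1]'

```text
time_s: 16.4
position: [0.6004, -0.2264, 0.1748]
tcp_rot: [[0.96, 0.0, 0.281], [-0.281, -0.0, 0.96], [0.0, -1.0, -0.0]]
force: [0.9, -0.4, -3.4]
opening: 0.158
```

Call:
arm_command --translation '[[0,0.012,0],[0,0.025,0],[0,0.037,0],[0,0.05,0],[0,0.062,0]]' --rotation '[[0,0,0],[0,0,0],[0,0,0],[0,0,0],[0,0,0]]' --grip '[1,1,1,1,1]'

```text
time_s: 16.9
position: [0.6008, -0.2266, 0.1704]
tcp_rot: [[0.96, 0.001, 0.281], [-0.281, -0.001, 0.96], [0.001, -1.0, -0.0]]
force: [0.3, -0.2, -1.7]
opening: 0.158
```

```bash
python3 -c "
from h import *
st();print(bot.read_state()['moment'])"
```

```text
{'time_s': 16.9, 'position': [0.6008, -0.2266, 0.1704], 'tcp_rot': [[0.9597, 0.001, 0.2809], [-0.2809, -0.0006, 0.9597], [0.0012, -1.0, -0.0003]], 'force': [0.2902, -0.1621, -1.7418], 'opening': 0.1577}
[-0.00035343 -0.06771097  0.01732584]
```

The load fell from about 3.7 N to 1.7–2 N, so the substrate is resting on the fins. I'll lower on to mid-slot depth and check.

Call:
arm_command --translation '[[0,0.02,0],[0,0.05,0],[0,0.08,0],[0,0.1,0],[0,0.1,0]]' --rotation '[[0,0,0],[0,0,0],[0,0,0],[0,0,0],[0,0,0]]' --grip '[1,1,1,1,1]'

```text
time_s: 17.4
position: [0.6002, -0.2262, 0.1616]
tcp_rot: [[0.96, -0.001, 0.281], [-0.281, 0.0, 0.96], [-0.001, -1.0, 0.0]]
force: [0.4, 0.3, -1.7]
opening: 0.16
```

```bash
python3 - <<'E'
from h import *
st()
im,K,R,t=cam('wrist'); np.savez('w7.npz',im=im,K=K,R=R,t=t)
c=cv2.resize(np.clip(im[60:260,130:390]*1.5,0,255).astype('uint8'),None,fx=3,fy=3,interpolation=cv2.INTER_CUBIC)
cv2.imwrite('pics/w7c.png',c)
E
```

```text
{'time_s': 17.4, 'position': [0.6002, -0.2262, 0.1616], 'tcp_rot': [[0.9597, -0.0006, 0.2809], [-0.2809, 0.0004, 0.9597], [-0.0007, -1.0, 0.0002]], 'force': [0.4054, 0.3386, -1.7311], 'opening': 0.1598}
```

View pics/w7c.png

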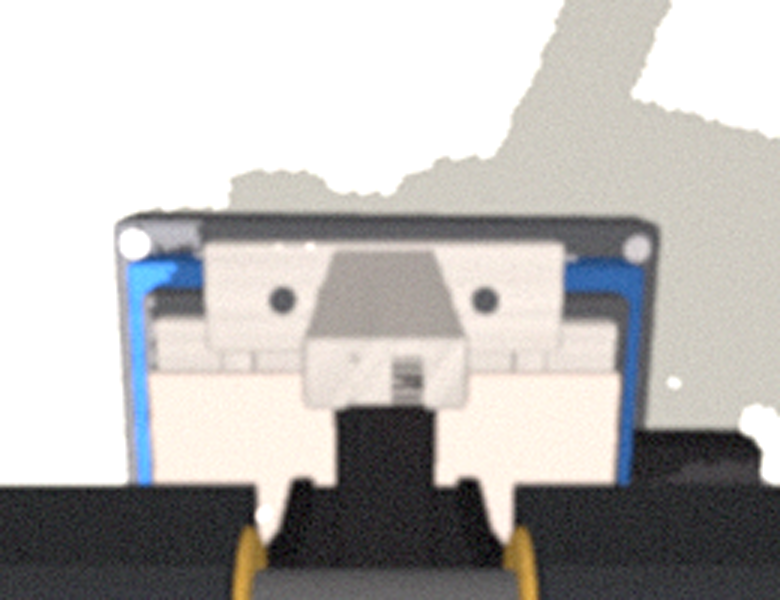

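Picture w7c shows the substrate at columns 150–620, centred and parallel over the plate (150–618), with the tines down. Drawing the fork out endwise.

Call:
arm_command --translation '[[-0.02,0,0],[-0.06,0,0],[-0.14,0,0],[-0.25,0,0],[-0.38,0,0]]' --rotation '[[0,0,0],[0,0,0],[0,0,0],[0,0,0],[0,0,0]]' --grip '[1,1,1,1,1]'

```text
time_s: 17.95
position: [0.5704, -0.2175, 0.162]
tcp_rot: [[0.96, -0.0, 0.281], [-0.281, 0.0, 0.96], [-0.0, -1.0, 0.0]]
force: [0.2, 0.6, -2.0]
opening: 0.16
```

```bash
python3 - <<'E'
from h import *
s=st()
im,K,R,t=cam('wrist')
for r in models.spot_point('wrist','substrate')[:1]: print(r['conf'],atz(r['point'][0]*512,r['point'][1]*384,.087,K,R,t))
im,K,R,t=cam('side')
for r in models.spot_point('side','substrate')[:2]: print(r['conf'],atz(r['point'][0]*512,r['point'][1]*384,.087,K,R,t))
E
```

```text
{'time_s': 17.95, 'position': [0.5704, -0.2175, 0.162], 'tcp_rot': [[0.9598, -0.0002, 0.2808], [-0.2808, 0.0001, 0.9598], [-0.0002, -1.0, 0.0]], 'force': [0.1948, 0.5631, -2.0324], 'opening': 0.1605}
0.58 [ 0.6341487  -0.23543397  0.087     ]
```

No drag force and the substrate stays put. Continuing out, then down.

Call:
arm_command --translation '[[-0.14,0,0],[-0.28,0,0],[-0.42,0,0],[-0.56,0,0],[-0.7,0,0]]' --rotation '[[0,0,0],[0,0,0],[0,0,0],[0,0,0],[0,0,0]]' --grip '[1,1,1,1,1]'

```text
time_s: 18.65
position: [0.5164, -0.2017, 0.1621]
tcp_rot: [[0.96, -0.0, 0.281], [-0.281, 0.0, 0.96], [-0.0, -1.0, 0.0]]
force: [-0.0, 1.1, -2.3]
opening: 0.161
```

Call:
arm_command --translation '[[-0.14,0,0],[-0.28,0,0],[-0.42,0,0],[-0.56,0,0],[-0.7,0,0]]' --rotation '[[0,0,0],[0,0,0],[0,0,0],[0,0,0],[0,0,0]]' --grip '[1,1,1,1,1]'

```text
time_s: 19.15
position: [0.4629, -0.1861, 0.162]
tcp_rot: [[0.96, 0.0, 0.281], [-0.281, -0.0, 0.96], [0.0, -1.0, -0.0]]
force: [-0.0, -0.8, -0.9]
opening: 0.162
```

Call:
arm_command --translation '[[-0.14,0,0],[-0.26,0,0],[-0.35,0,0],[-0.4,0,0],[-0.42,0,0]]' --rotation '[[0,0,0],[0,0,0],[0,0,0],[0,0,0],[0,0,0]]' --grip '[1,1,1,1,1]'

```text
time_s: 19.65
position: [0.4313, -0.1769, 0.1621]
tcp_rot: [[0.96, 0.0, 0.281], [-0.281, -0.0, 0.96], [0.0, -1.0, -0.0]]
force: [0.4, 0.6, -2.0]
opening: 0.155
```

Call:
arm_command --translation '[[0,0.05,0],[0,0.15,0],[0,0.3,0],[0,0.45,0],[0,0.55,0]]' --rotation '[[0,0,0],[0,0,0],[0,0,0],[0,0,0],[0,0,0]]' --grip '[1,1,1,1,1]'

```text
time_s: 20.15
position: [0.4315, -0.1768, 0.1167]
tcp_rot: [[0.96, -0.001, 0.281], [-0.281, 0.001, 0.96], [-0.001, -1.0, 0.0]]
force: [-0.6, 0.4, -1.6]
opening: 0.155
```

Call:
arm_command --translation '[[0,0.07,0],[0,0.13,0],[0,0.17,0],[0,0.2,0],[0,0.22,0]]' --rotation '[[0,0,0],[0,0,0],[0,0,0],[0,0,0],[0,0,0]]' --grip '[1,1,1,1,1]'

```text
time_s: 20.65
position: [0.4317, -0.177, 0.1004]
tcp_rot: [[0.96, 0.0, 0.281], [-0.281, -0.0, 0.96], [0.0, -1.0, -0.0]]
force: [-0.5, -0.7, -2.4]
opening: 0.159
```

```bash
python3 -c "
from h import *
st()"
```

```text
{'time_s': 20.65, 'position': [0.4317, -0.177, 0.1004], 'tcp_rot': [[0.9597, 0.0004, 0.2809], [-0.2809, -0.0003, 0.9597], [0.0005, -1.0, -0.0002]], 'force': [-0.4662, -0.6787, -2.4266], 'opening': 0.1587}
```

Bench contact should come at TCP z of about 0.0917, 8.7 mm further down, so I'll creep.

Call:
arm_command --translation '[[0,0.025,0],[0,0.05,0],[0,0.07,0],[0,0.085,0],[0,0.095,0]]' --rotation '[[0,0,0],[0,0,0],[0,0,0],[0,0,0],[0,0,0]]' --grip '[1,1,1,1,1]'

```text
time_s: 21.15
position: [0.4315, -0.1769, 0.0927]
tcp_rot: [[0.96, -0.0, 0.281], [-0.281, 0.0, 0.96], [-0.0, -1.0, -0.0]]
force: [-0.1, -0.7, -2.2]
opening: 0.156
```

Call:
arm_command --translation '[[0,0.005,0],[0,0.01,0],[0,0.014,0],[0,0.014,0]]' --rotation '[[0,0,0],[0,0,0],[0,0,0],[0,0,0]]' --grip '[1,1,1,1]'

```text
time_s: 21.55
position: [0.4315, -0.1769, 0.0917]
tcp_rot: [[0.96, -0.0, 0.281], [-0.281, 0.0, 0.96], [-0.0, -1.0, -0.0]]
force: [0.5, 0.8, -2.5]
opening: 0.156
```

Call:
arm_command --translation '[[0,0.004,0],[0,0.008,0],[0,0.012,0],[0,0.012,0]]' --rotation '[[0,0,0],[0,0,0],[0,0,0],[0,0,0]]' --grip '[1,1,1,1]'

```text
time_s: 21.95
position: [0.4315, -0.1772, 0.0914]
tcp_rot: [[0.96, 0.0, 0.281], [-0.281, -0.001, 0.96], [0.001, -1.0, -0.001]]
force: [-2.2, -1.5, 5.5]
opening: 0.162
```

Down on the bench, with about 8 N of gentle contact. Releasing.

Call:
arm_command --translation '[[0,0,0],[0,0,0],[0,0,0],[0,0,0],[0,0,0]]' --rotation '[[0,0,0],[0,0,0],[0,0,0],[0,0,0],[0,0,0]]' --grip '[0.5,0.2,0,-0.2,-0.2]'

```text
time_s: 22.45
position: [0.4315, -0.1769, 0.0906]
tcp_rot: [[0.96, -0.0, 0.281], [-0.281, 0.0, 0.96], [-0.0, -1.0, 0.0]]
force: [0.0, 0.9, -0.2]
opening: 0.526
```

Call:
arm_command --translation '[[0,0,0],[0,-0.1,0],[0,-0.3,0],[0,-0.6,0],[0,-1,0]]' --rotation '[[0,0,0],[0,0,0],[0,0,0],[0,0,0],[0,0,0]]' --grip '[-0.2,-0.2,-0.2,-0.2,-0.2]'

```text
time_s: 22.95
position: [0.4307, -0.1763, 0.1711]
tcp_rot: [[0.96, -0.002, 0.281], [-0.281, 0.002, 0.96], [-0.003, -1.0, 0.001]]
force: [0.0, -0.2, 0.0]
opening: 0.598
```

Call:
arm_command --translation '[[0,-0.4,0],[0,-0.8,0],[0,-1,0],[0,-1,0],[0,-1,0]]' --rotation '[[0,0,0],[0,0,0],[0,0,0],[0,0,0],[0,0,0]]' --grip '[-0.2,-0.2,-0.2,-0.2,-0.2]'

```text
time_s: 23.45
position: [0.4312, -0.1766, 0.2508]
tcp_rot: [[0.96, 0.0, 0.281], [-0.281, -0.0, 0.96], [0.0, -1.0, -0.0]]
force: [-0.6, 1.1, -0.4]
opening: 0.601
```

```bash
python3 - <<'E'
from h import *
st()
im,K,R,t=cam('side')
c=cv2.resize(im[150:350,150:470],(768,480),interpolation=cv2.INTER_CUBIC)
cv2.imwrite('pics/side9.png',np.clip(c*1.4,0,255).astype('uint8'))
Z=dict(fork_tip=.009,fork_grip=.089,substrate=.087,chuck_top=.087,objective=0,post=0,driver=0)
for n in('top','side'):
    if n=='top': im,K,R,t=cam('top','top9.png')
    else: im,K,R,t=cam('side')
    for k,z in Z.items():
        for r in models.spot_point(n,k)[:1]: print(n,k,round(r['conf'],2),np.round(atz(r['point'][0]*512,r['point'][1]*384,z,K,R,t),3)[:2])
E
```

```text
{'time_s': 23.45, 'position': [0.4312, -0.1766, 0.2508], 'tcp_rot': [[0.9598, 0.0002, 0.2808], [-0.2808, -0.0001, 0.9598], [0.0002, -1.0, -0.0001]], 'force': [-0.5504, 1.1057, -0.3743], 'opening': 0.6006}
top fork_tip 0.37 [ 0.409 -0.046]
top fork_grip 0.61 [ 0.433 -0.178]
top substrate 0.98 [ 0.636 -0.238]
top chuck_top 0.4 [0.687 0.023]
top objective 0.67 [0.575 0.006]
top post 0.78 [0.721 0.022]
top driver 0.92 [ 0.414 -0.05 ]
side fork_tip 0.68 [ 0.517 -0.203]
side fork_grip 0.92 [ 0.433 -0.173]
side substrate 0.89 [ 0.633 -0.238]
side objective 0.45 [0.594 0.02 ]
side post 0.44 [0.701 0.023]
side driver 0.67 [ 0.415 -0.038]
```

View pics/side9.png

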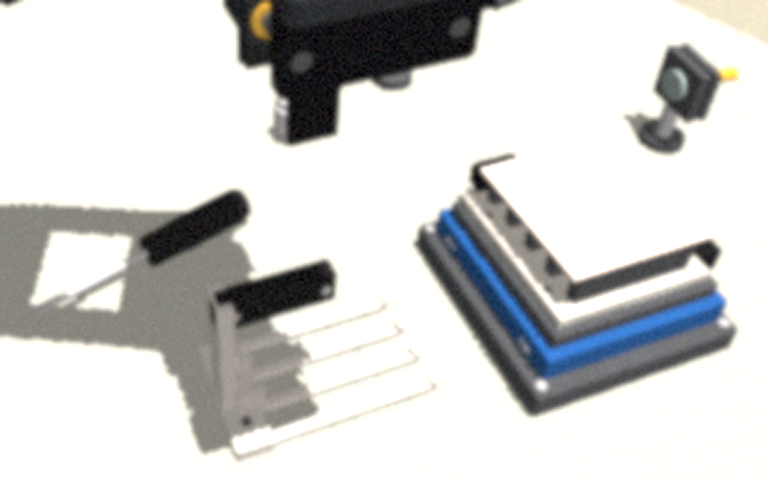

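The final view shows the empty fork upright on the bench, with its tips at (385–435, 305–385) clear of the stage. The substrate lies flat and square on the fins. Handing in.

```bash
python3 -c "
from rig import bot
print(bot.hand_in())"
```

```text
the job is handed in; nothing more can be done
None
```

The job is done and handed in at about 24 s, against the 67 s limit. The substrate is on the chuck's fins and the empty fork stands on the bench, clear of the stage.

- **Pick-up and placing:** I took the fork by its grip bar and carried the substrate over the objective and post. I lowered the tines about 17 mm into the slots. The wrist load fell from 3.7 N to about 2 N, which showed the substrate had been left on the fins.
- **Drawing out and setting down:** There was no noticeable drag while I pulled the fork out endwise by about 175 mm. It touched the bench with about 8 N. By the measured poses its tips stop about 45 mm short of the stage base.
- **Substrate check:** With the tines down, the wrist picture showed the substrate centred to about 1 mm and parallel to the chuck plate. The last side picture shows it flat and square on the fins.
- **Bystanders and gripper:** The gripper is clear of everything. The driver shows in the last picture where it was. The networks put the objective, post and driver within about 1 cm of their first positions, which is their usual scatter.
- **Checks that disagreed:** In the final top view the networks gave wrong low-confidence spots for the chuck (0.40) and the fork tip (0.37). I set these aside because the side picture and side camera contradict the fork tip, and the side picture shows the chuck, now covered, under the substrate.

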